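Set the locking aperture collar of the copy camera

ROBOT

A 7-joint arm with a two-finger parallel gripper is mounted at the origin on the work surface. World frame = base frame: x ahead of the robot, y to its left, z up, the work surface at z = 0. Lengths are in mm, angles in rad, forces in N, time in s.
With the tool pointing down it reaches from about 400 to 875 mm from the base axis. Payload 19.3 kg.
Tool frame: the origin (TCP) lies at the very end of the fingers, on their centre line; the grasp point (between the pads) lies 19 mm behind it (grip_point_offset is the z of the grasp point in the tool frame, in mm); z points along the fingers, y is the line along which they close (so a half turn about z gives the same grasp; the last joint's range is limited). The gripper opens to 85 mm and grips with 20 to 120 N. Pads are 22 mm wide; open, the fingers measure 114 mm over their backs; the gripper's body (76 mm by 85 mm) begins 54 mm behind the grasp point. The pads swing forward as they close: fully open they stand 13 mm farther back than shut.
Start: joints at [-1.242, 0.521, -0.036, 1.599, 0.021, 1.021, -0.113], TCP at [242.713, 575.938, 231.291] pointing down, gripper open.
Joint ranges: [-2.91, 2.91], [-0.3, 2.13], [-1.5, 1.42], [0.17, 2.43], [-1.26, 4.41], [0.16, 1.93], [-2.52, 2.52]. Speed limits (rad/s): [1.89, 1.89, 2.39, 2.39, 3.01, 3.01, 3.01].

INTERFACE

Orientations are given as a 3x3 rotation matrix whose columns are the frame's x, y, z axes.
In Python, from workcell import movep, movel, goto_joints, open_gripper, clamp, wait, inverse_kinematics, read_state, camera, PlanningError, finish_job, grip_point_offset gives the robot as it stands. Calls block until the motion is done:
- movep(position, orientation): joint-space move of the TCP to a pose.
- movel(position, frame=None, max_speed=150, guard=None): straight line of the TCP; frame=None keeps the orientation; max_speed is the mean speed in mm/s. With guard (N) it stops when the force on the tool has changed by that much, and returns True; else False.
- goto_joints(angles): joint-space move.
- open_gripper() and clamp(): open the fingers fully, or close them until they stop; the grip force is fixed at half the most.
- wait(seconds).
- inverse_kinematics(position, orientation): joint angles nearest the present ones, or None.
- read_state(): the state.
- camera(name): name is "scene" or "top" or "wrist"; returns a dict with "image" (384x512x3 uint8, blue, green, red), "range_z" (384x512 float32, mm along the optical axis (not along the pixel's ray), 0 where there is no reading), "fx", "fy", "cx", "cy" (pixels), "cam_to_world" (4x4, takes a point from camera to world coordinates). Camera axes: x right, y up, looking along -z (the intrinsics and any distortion apply to the point x, -y, -z); pixel columns grow to the right and rows downward; lengths in mm; the calibration is good to about 2 mm. A picture is of the moment at which its call begins.
A pose or a line that the arm cannot do raises PlanningError and nothing moves.
- finish_job(): hands the job in; it is judged then, once.
The state is a dict: "time": time; "qpos": joint angles; "qvel": joint speeds; "joint_efforts": joint torques, N m; "eef_pos": TCP position; "tool_rot": TCP orientation; "ft_force": force on the tool from outside, world axes, zero at the start; "torque": the same for the moment, N m; "finger_gap": finger opening in mm; "gripper_force": force on a finger pad.
Only numpy, scipy, OpenCV 4.12 (cv2) and the standard library are available. Lean on these libraries where they do the work, as an engineer would, in place of code of your own. Each camera call takes 0.05 s, during which the arm holds its last target. There are 200 camera calls.

TASK

The camera is aimed and focused on the fish print, but its lens is still on the wrong aperture. The aperture collar is the ring nearest the front of the lens and it locks at every stop: draw it back towards the camera, turn it until its orange mark lines up with the white index line on the front barrel, let it spring forward and lock there, and let go. Leave the focus ring as it is, do not knock the camera out of its aim, and leave the other things on the table alone.

Things in the scene. Friction and masses are not known exactly. Their poses are not given: they have to be found in the camera images.
- collar_seat (a point): Point on the lens axis at the centre of the locked (forward) aperture collar, 133 mm above the table; fixed to the camera: x points forward along the level lens (away from the robot), y to the camera's left, z up. Along x from here: collar -13 to +13 mm; bare barrel 53 mm across -31 to -13; focus ring -67 to -31; camera front -93; front barrel, 58 to 60 mm across, +13 to +39.
- orange_mark (a point): The orange mark on the aperture collar, a line 26 mm long and 5 mm wide along the lens; this point is at its middle, 31 mm from the lens axis. The collar is a black ring with a silver knurled band and white ticks, 60 mm across and 26 mm wide; the whole outer face may be gripped.
- index_line (a point): Middle of the white index line on top of the front barrel, just ahead of the collar, 30 mm above the lens axis. Fixed to the camera.
- camera_top (a point): Top of the black camera, on its flash shoe, 189 mm above the table, 115 mm behind collar_seat. The camera is 128 mm wide and 44 mm deep; its hand grip, on the right (-y, 38 to 72 mm off the lens axis), reaches to 72 mm behind collar_seat. It stands on a round steel foot, 144 mm across. Fixed to the camera.
- collar_turn (a joint): Turn of the collar about the lens axis (x), right-handed: 0 with the orange mark at the index line; positive carries the mark from the top down to the camera's right (-y). Starts 3 to 5 stops off (0.9 to 1.6), so turn it in the negative sense (counter-clockwise from behind). Limits -0.68, 1.95. A stop every 18 degrees (0.314 rad), two of them past 0; about 1.5 degrees of play when locked.
- collar_pull (a joint): How far the collar is drawn back towards the camera, m: 0 locked fully forward, 0.0065 fully back at a hard limit. A spring pushes it forward with 5.4 N at 0 and 8.3 N at 0.0065. Clear of its lock from about 0.0045, it turns freely; before that it will not turn. Let go within 4 degrees of a stop, it slides in and locks by itself; farther off it may stay resting on a tooth, unlocked.
- focus_turn (a joint): Turn of the focus ring (the black ribbed rubber ring nearer the camera), 0 at the start. It turns very easily and must stay as it is.
- focus_center (a point): Centre of the focus ring, on the lens axis, 49 mm behind collar_seat; ring 56 mm across, 36 mm long.
- camera_pan (a joint): Turn of the camera on its clamped head about the vertical, 0 at the start; the axis is 115 mm behind collar_seat. The head is stiff: it holds against about 17 N sideways at the collar, but slips at more and does not come back.
- palette_left: Cream flower-shaped paint palette, 130 mm across, 16 mm high; origin under its middle. Bystander.
- palette_right: A second palette of the same kind. Bystander.
- steel_mug: Steel mug, 80 mm across, 85 mm high; origin under its middle. Bystander.
- water_cup: Clear cup, 72 mm across, 95 mm high; origin under its middle. Bystander.
- lens_cap: Black lens cap lying on the table, 62 mm across, 9 mm thick; origin under its middle. Bystander.
- blower: Black rubber air blower with a red nozzle, lying, 130 mm long, 54 mm thick; origin under its middle. Bystander.
- brush_wide: Brush with a dark red handle, 240 mm long, lying. Bystander.
- brush_round: Brush with a black handle, 220 mm long, lying. Bystander.

How it is judged:
By the outcome, as a careful person would: the job done as asked, in the order asked, and still so for the second after the job is handed in, with the robot touching nothing.
It also fails if it takes over 64 s, if anything falls off the work surface, if the arm or the gripper's body presses on something with over 40 N, if the wrist force passes 120 N, or if a joint passes its speed limit or range.

## Working session

There is one attempt and no reset: what is moved stays moved. The work goes in short steps, each a Python script; the robot and the scene stay as the last script left them, time stands still between calls to the robot, and variables do not carry over. Pictures are saved under pics/ and viewed, at most 10 in all, crops included, and the job is handed in when it is done.

```bash
ls; mkdir -p pics; python3 - <<'E'
from workcell import *
import cv2,numpy as np,pickle
d={}
for n in("scene","top"):
    c=camera(n);d[n]=c;cv2.imwrite(f"pics/{n}0.png",c["image"]);print(n,c["cam_to_world"].round(2).tolist(),c["fx"],c["fy"],c["cx"],c["cy"],c.keys())
pickle.dump(d,open("d0.pkl","wb"))
s=read_state();print(s["time"],s["tool_rot"],s["finger_gap"],grip_point_offset,s["ft_force"])
E
```

```text
pics
scene [[-0.87, -0.29, 0.4, 1178.49], [0.49, -0.48, 0.73, 1195.09], [-0.02, 0.83, 0.56, 1058.65], [0.0, 0.0, 0.0, 1.0]] 468.03513134991607 468.03513134991607 263.6162887345246 198.42653716403666 dict_keys(['image', 'range_z', 'fx', 'fy', 'cx', 'cy', 'cam_to_world'])
top [[-0.02, 0.99, -0.12, 432.18], [-1.0, -0.02, 0.02, 13.73], [0.02, 0.12, 0.99, 1212.79], [0.0, 0.0, 0.0, 1.0]] 392.59088673055675 392.59088673055675 256.82162672476375 199.9796532854468 dict_keys(['image', 'range_z', 'fx', 'fy', 'cx', 'cy', 'cam_to_world'])
0.1 [[-9.21516229e-01  3.88339711e-01 -3.30774680e-04]
 [ 3.88339847e-01  9.21515753e-01 -9.37808190e-04]
 [-5.93740822e-05 -9.92658455e-04 -9.99999506e-01]] 85.296083333384 -18.700000000000003 [-0.30049948  0.03369355 -0.38420307]
```

View pics/scene0.png

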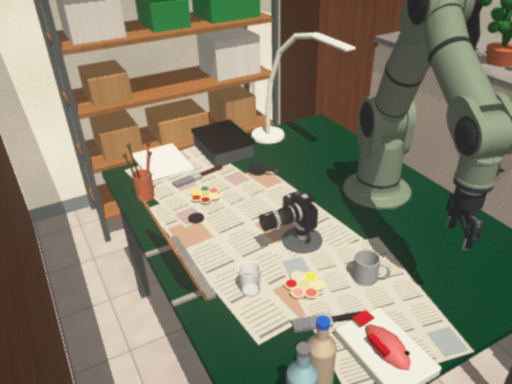

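View pics/top0.png

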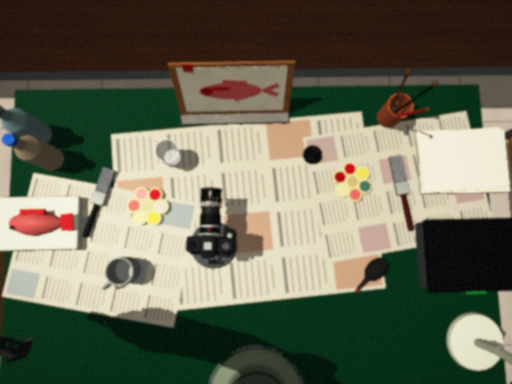

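```bash
cat > h.py <<'E'
from workcell import *
import cv2,numpy as np,pickle
def cloud(c):
    v,u=np.mgrid[:384,:512];z=c["range_z"]
    P=np.stack([(u-c["cx"])/c["fx"]*z,-(v-c["cy"])/c["fy"]*z,-z,np.ones_like(z)],-1)
    W=(P@c["cam_to_world"].T)[...,:3];W[z<=0]=np.nan;return W
def proj(c,p):
    q=np.linalg.inv(c["cam_to_world"])@np.append(p,1)
    return np.array([c["cx"]+c["fx"]*q[0]/-q[2],c["cy"]-c["fy"]*q[1]/-q[2]])
def ray(c,u,v):
    d=c["cam_to_world"][:3,:3]@np.array([(u-c["cx"])/c["fx"],-(v-c["cy"])/c["fy"],-1]);return c["cam_to_world"][:3,3],d
def onplane(c,u,v,z):
    o,d=ray(c,u,v);return o+d*(z-o[2])/d[2]
E
python3 - <<'E'
from h import *
d=pickle.load(open("d0.pkl","rb"));c=d["top"];W=cloud(c)
S=W[180:275,180:245];
for r in range(182,262,3):
    row=W[r,180:245];m=row[:,2]>105
    if m.any(): print(r,np.nanmean(row[m],0).round(1),np.nanmax(row[m][:,2]).round(0),(row[m][:,1].max()-row[m][:,1].min()).round(0))
q=read_state()["qpos"];w=camera("wrist");s=read_state();T=np.eye(4);T[:3,:3]=s["tool_rot"];T[:3,3]=s["eef_pos"]
print((np.linalg.inv(T)@w["cam_to_world"]).round(3),w["fx"],w["cx"],w["cy"])
im=c["image"][165:285,150:290];cv2.imwrite("pics/c0.png",cv2.resize(im,None,fx=5,fy=5,interpolation=cv2.INTER_CUBIC))
E
```

```text
188 [596.6 112.8 156.1] 164.0 57.0
191 [588.4 114.2 155.8] 166.0 55.0
194 [580.3 114.4 155.1] 163.0 55.0
197 [571.8 114.2 157. ] 164.0 55.0
200 [563.7 112.  156.2] 166.0 57.0
203 [555.7 114.5 155.3] 164.0 60.0
206 [547.9 113.5 152.1] 160.0 57.0
209 [539.6 114.7 153.4] 160.0 49.0
212 [531.4 114.8 153.3] 163.0 48.0
215 [523.2 115.6 155.2] 165.0 53.0
218 [515.  114.7 155.2] 164.0 54.0
221 [507.  116.2 154.7] 162.0 57.0
224 [499.  115.3 153.8] 162.0 56.0
227 [490.9 117.6 155.1] 164.0 55.0
230 [482.4  97.6 156.6] 165.0 98.0
233 [474.3  97.5 158.2] 167.0 97.0
236 [466.2 110.6 171.9] 190.0 126.0
239 [458.3 113.3 173. ] 188.0 126.0
242 [450.4 113.  175.4] 193.0 125.0
245 [442.6 113.1 175.9] 192.0 123.0
248 [434.8 113.3 173.9] 191.0 124.0
251 [427.  113.6 172.1] 188.0 121.0
254 [419.1 109.6 169.7] 188.0 65.0
257 [411.8 120.5 182.2] 185.0 30.0
[[ 1.00000e-03  9.50000e-01  3.11000e-01  7.87170e+01]
 [ 1.00000e+00 -1.00000e-03  2.00000e-03 -2.32000e-01]
 [ 2.00000e-03  3.11000e-01 -9.50000e-01 -1.43584e+02]
 [ 0.00000e+00  0.00000e+00  0.00000e+00  1.00000e+00]] 266.8511067790882 257.61686498028126 185.28956390904057
```

View pics/c0.png

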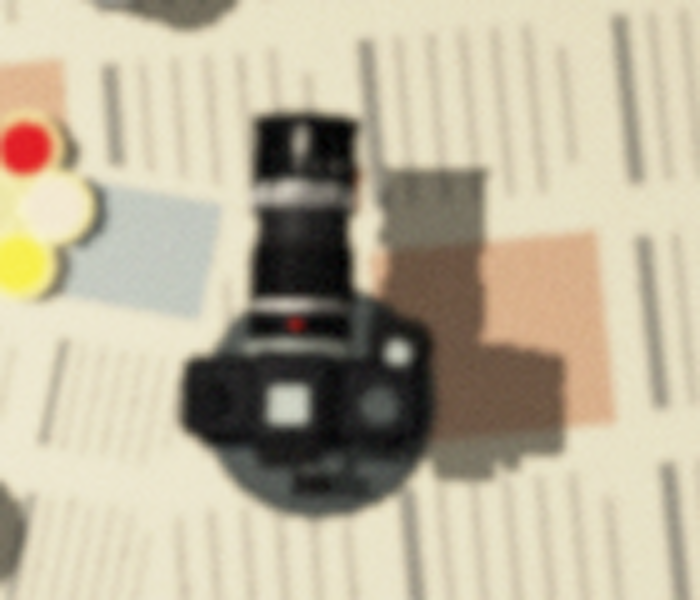

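```bash
cat >> h.py <<'E'
from scipy.spatial.transform import Rotation as Ro
def lens(yaw): return Ro.from_euler('z',yaw).as_matrix()
def tool(a,s,yaw):
    B=np.array([[s,0,0],[0,-s,0],[0,0,-1.]]).T
    return lens(yaw)@Ro.from_euler('x',a).as_matrix()@B
def tcp(seat,a,s,yaw,off=0,dx=0):  # TCP so grasp point is on axis, 'off' mm back along tool, dx along lens
    R=tool(a,s,yaw);return np.array(seat)+R[:,2]*(-grip_point_offset-off)+lens(yaw)[:,0]*dx,R
E
python3 - <<'E'
from h import *
seat=[560,114,133];yaw=-.03
for s in(1,-1):
  for off in(0,100):
    o=[]
    for a in np.arange(-1.2,1.21,.2):
        q=inverse_kinematics(*tcp(seat,a,s,yaw,off));o.append('-' if q is None else '%.1f:%s'%(a,np.round(q,1).tolist()))
    print(s,off,*o,sep='\n')
E
```

```text
1
0
-1.2:[-1.1, 1.2, 0.8, 1.5, 0.2, 1.3, -2.2]
-1.0:[-1.1, 1.1, 0.8, 1.6, 0.1, 1.2, -2.2]
-0.8:[-1.1, 1.0, 0.8, 1.7, 0.0, 1.1, -2.1]
-0.6:[-1.0, 0.9, 0.8, 1.7, -0.1, 1.0, -2.0]
-0.4:[-1.0, 0.8, 0.7, 1.8, -0.2, 0.9, -1.8]
-0.2:[-0.8, 0.7, 0.6, 1.8, -0.3, 0.8, -1.7]
-0.0:[-0.7, 0.7, 0.6, 1.9, -0.5, 0.8, -1.4]
0.2:[-0.6, 0.7, 0.5, 1.9, -0.8, 0.8, -1.2]
0.4:[-0.4, 0.7, 0.4, 1.9, -0.9, 0.8, -0.9]
0.6:[-0.2, 0.7, 0.3, 1.9, -1.1, 0.9, -0.7]
0.8:[-0.0, 0.7, 0.2, 1.9, -1.2, 1.0, -0.6]
1.0:[0.1, 0.8, 0.0, 1.9, -1.2, 1.1, -0.5]
1.2:[0.3, 0.9, -0.1, 1.8, -1.2, 1.2, -0.4]
1
100
-1.2:[-1.2, 1.3, 0.9, 1.3, 0.1, 1.5, -2.2]
-1.0:[-1.2, 1.1, 0.8, 1.4, 0.1, 1.4, -2.1]
-0.8:[-1.2, 1.0, 0.8, 1.5, 0.0, 1.3, -2.1]
-0.6:[-1.1, 0.8, 0.8, 1.6, -0.0, 1.2, -2.0]
-0.4:[-1.0, 0.7, 0.8, 1.7, -0.1, 1.1, -1.9]
-0.2:[-0.9, 0.6, 0.7, 1.7, -0.2, 1.0, -1.7]
-0.0:[-0.8, 0.5, 0.7, 1.8, -0.4, 1.0, -1.5]
0.2:[-0.6, 0.5, 0.6, 1.8, -0.6, 1.0, -1.3]
0.4:[-0.4, 0.5, 0.5, 1.9, -0.8, 1.0, -1.0]
0.6:[-0.2, 0.6, 0.5, 1.9, -1.0, 1.1, -0.8]
0.8:[-0.0, 0.7, 0.3, 1.8, -1.1, 1.2, -0.6]
1.0:[0.2, 0.8, 0.2, 1.8, -1.1, 1.3, -0.5]
1.2:[0.3,
[... 438 characters left out ...]
 1.9, -0.4, 0.6, 1.9]
0.8:[0.7, 0.9, -0.9, 1.9, -0.3, 0.6, 1.8]
1.0:[0.8, 1.1, -1.1, 1.8, -0.1, 0.6, 1.8]
1.2:[1.0, 1.5, -1.4, 1.8, 0.4, 0.8, 1.4]
-1
100
-1.2:[-0.9, 1.1, 0.1, 1.3, 0.6, 1.7, 0.6]
-1.0:[-0.8, 0.9, 0.1, 1.4, 0.6, 1.6, 0.6]
-0.8:[-0.8, 0.8, 0.1, 1.5, 0.5, 1.5, 0.6]
-0.6:[-0.7, 0.7, 0.1, 1.6, 0.4, 1.3, 0.7]
-0.4:[-0.6, 0.6, 0.1, 1.6, 0.3, 1.2, 0.8]
-0.2:[-0.5, 0.5, 0.1, 1.7, 0.2, 1.0, 1.0]
-0.0:[-0.4, 0.5, 0.1, 1.8, -0.0, 0.9, 1.3]
0.2:[-0.2, 0.4, 0.1, 1.8, -0.3, 0.9, 1.6]
0.4:[-0.0, 0.5, 0.0, 1.8, -0.5, 0.9, 1.9]
0.6:[0.2, 0.5, -0.1, 1.8, -0.7, 0.9, 2.1]
0.8:[0.5, 0.7, -0.4, 1.8, -0.7, 0.9, 2.2]
1.0:[0.7, 0.8, -0.6, 1.8, -0.7, 1.0, 2.2]
1.2:[0.8, 1.0, -0.6, 1.7, -0.7, 1.1, 2.4]
```

```bash
python3 - <<'E'
from h import *
seat=[560,114,133];yaw=-.03
s=read_state();p=s["eef_pos"];
movel(np.array(p)+[0,0,120],max_speed=300)
movep(*tcp(seat,0,1,yaw,160))
w0=camera("wrist")
movep(*tcp(seat,.6,1,yaw,130))
w1=camera("wrist");print(read_state()["time"],read_state()["ft_force"])
pickle.dump((w0,w1),open("w.pkl","wb"))
cv2.imwrite("pics/w01.png",np.hstack([w0["image"][:,60:440],w1["image"][:,60:440]]))
E
```

```text
3.8417 [ 0.16038664 -0.27673183  0.91467752]
```

View pics/w01.png

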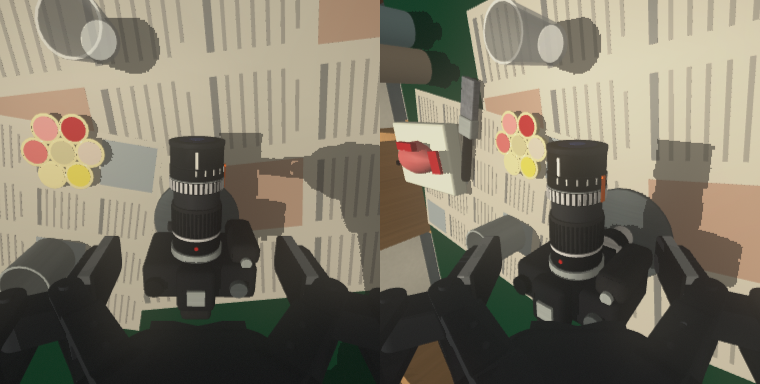

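```bash
cat >> h.py <<'E'
def orange(c,box):
    u0,u1,v0,v1=box;h=cv2.cvtColor(c["image"],cv2.COLOR_BGR2HSV)[v0:v1,u0:u1]
    m=(h[...,0]>=4)&(h[...,0]<=18)&(h[...,1]>140)&(h[...,2]>90)
    v,u=np.nonzero(m);return u+u0,v+v0
def cyl(c,us,vs,seat,yaw,r=31.):
    L=lens(yaw);out=[]
    for u,v in zip(us,vs):
        o,d=ray(c,u,v);o=L.T@(o-seat);d=L.T@d
        A=d[1]**2+d[2]**2;B=o[1]*d[1]+o[2]*d[2];C=o[1]**2+o[2]**2-r*r;D=B*B-A*C
        t=(-B-np.sqrt(max(D,0)))/A;p=o+t*d;out.append([p[0],np.arctan2(-p[1],p[2])])
    return np.array(out)
E
python3 - <<'E'
from h import *
w0,w1=pickle.load(open("w.pkl","rb"))
im=w0["image"];g=im.min(2)
v,u=np.nonzero(g[148:174,250:265]>150);u+=250;v+=148;print("idx",u.mean(),v.mean(),u.min(),u.max(),v.min(),v.max())
P=onplane(w0,u.mean(),v.mean(),163);print("index",P,[onplane(w0,u[v==k].mean(),k,163).round(1) for k in(v.min(),v.max())])
h=cv2.cvtColor(im,cv2.COLOR_BGR2HSV);m=(h[...,1]>150)&((h[...,0]<6)|(h[...,0]>174))&(h[...,2]>80);m[:235]=0;m[262:]=0;m[:,:240]=0;m[:,275:]=0
v,u=np.nonzero(m);W=cloud(w0);R=onplane(w0,u.mean(),v.mean(),161);print("red",u.mean(),v.mean(),R,W[int(v.mean()),int(u.mean())]);
# silhouette mid via depth
for r in range(140,236,6):
    row=W[r,200:320];k=np.nonzero((row[:,2]>105)&(row[:,2]<175))[0]
    if len(k): print(r,row[k].mean(0).round(1),(k.min()+k.max())/2+200,row[k][:,1].min().round(1),row[k][:,1].max().round(1),row[k][:,2].max().round(1))
yaw=np.arctan2(*(P-R)[[1,0]]);print("yaw",yaw)
seat=np.array([560,114,133.])
for c,b in((w0,(270,300,150,200)),(w1,(270,300,165,215))):
    u,v=orange(c,b);print(len(u)); 
    if len(u): o=cyl(c,u,v,seat,yaw);print(u.mean(),v.mean(),o.mean(0),o.min(0),o.max(0))
E
```

```text
idx 256.5 160.5 256 257 153 168
index [582.52551045 114.31070833 163.        ] [array([589.9, 114.1, 163. ]), array([575. , 114.5, 163. ])]
red 255.6 248.6 [483.18022115 118.12349187 161.        ] [485.09229686 118.71090843 162.86512147]
140 [599.2 113.8 141.2] 256.5 85.0 142.4 144.1
146 [596.  113.7 158.8] 256.5 86.5 141.5 165.0
152 [589.8 114.1 157.5] 256.5 86.4 141.8 164.5
158 [583.8 114.3 157.4] 256.5 86.2 142.6 164.4
164 [577.3 113.9 156. ] 257.0 83.8 144.6 164.2
170 [571.6 114.4 158.1] 257.0 84.9 142.8 163.5
176 [565.3 114.8 157.8] 256.5 85.0 144.8 164.5
182 [559.  115.  158.3] 256.5 85.0 145.2 164.8
188 [553.  115.7 159.3] 256.0 88.0 143.9 165.5
194 [545.7 115.9 157.3] 256.0 90.7 141.7 165.0
200 [537.7 116.2 154. ] 256.0 88.9 144.0 161.2
206 [531.1 116.3 154.7] 256.0 88.4 144.6 160.7
212 [525.1 116.5 156.9] 256.0 88.4 145.1 163.2
218 [518.3 116.7 157.2] 256.0 88.4 145.7 163.7
224 [503.6 101.6 143. ] 269.5 50.5 146.2 164.3
230 [497.2  99.  145.3] 271.5 49.6 144.8 164.6
yaw -0.03836028052148438
20
284.4 170.85 [7.54596241 1.16165695] [-8.36178774  1.08744235] [15.50873797  1.23656435]
99
282.4949494949495 188.31313131313132 [1.36577612 1.41359864] [-11.16560769   1.3218834 ] [13.89827761  1.51471112]
```

```bash
python3 - <<'E'
from h import *
w0,w1=pickle.load(open("w.pkl","rb"))
for seat in ([561,115,133.],[561,115,134.5]):
  for c,b in((w0,(270,300,150,200)),(w1,(270,300,165,215))):
    u,v=orange(c,b);o=cyl(c,u,v,seat,-.038);print(o.mean(0),o.min(0),o.max(0))
c=w1
for a in(.942,1.257,1.571): print(a,[proj(c,np.array([561,115,134])+lens(-.038)@[x,-31*np.sin(a),31*np.cos(a)]).round(1) for x in(-13,13)])
u,v=orange(w1,(270,300,165,215));print([(k,u[v==k].mean()) for k in(v.min()+2,v.max()-2)])
E
```

```text
[5.24579199 1.32998102] [-11.04687309   1.19194216] [13.82403538  1.4615885 ]
[-0.218082    1.46412004] [-12.83238549   1.3659597 ] [12.47658171  1.57444839]
[5.91358308 1.2969257 ] [-10.13022272   1.17376094] [14.31440661  1.46090988]
[-0.14335858  1.50655339] [-12.7365792    1.40266054] [12.60561079  1.62567965]
0.942 [array([267.9, 205.1]), array([268.5, 177.8])]
1.257 [array([276.9, 203.2]), array([277.8, 176.4])]
1.571 [array([283.4, 200.4]), array([284.5, 174.2])]
[(np.int64(178), np.float64(282.5)), (np.int64(199), np.float64(282.5))]
```

```bash
cat >> h.py <<'E'
YAW=-.038
def here(): s=read_state();return np.array(s["eef_pos"]),np.array(s["ft_force"]),np.array(s["tool_rot"])
def touch(seat,a,g=3):
    p0,R=tcp(seat,a,1,YAW,0,-4);y=R[:,1];r=[]
    for sg in(1,-1):
        hit=movel(p0+sg*15*y,max_speed=25,guard=g);p,f,_=here();r.append((p-p0)@y)
        print("touch",a,sg,hit,r[-1].round(2),(f).round(1)); movel(p0,max_speed=60)
    return sum(r)/2,y
E
python3 - <<'E'
from h import *
seat=np.array([561,115,133.])
a=.3
movep(*tcp(seat,a,1,YAW,130,-4))
print("down hit",movel(tcp(seat,a,1,YAW,0,-4)[0],max_speed=120,guard=8))
m,y=touch(seat,a)
print("center off",m,"y shift",m*y[1]/ (y[1]**2), y.round(3),read_state()["time"])
w=camera("wrist");cv2.imwrite("pics/w2.png",w["image"])
E
```

```text
down hit False
touch 0.3 1 True 11.68 [0.7 1.2 1.6]
touch 0.3 -1 True -13.82 [-0.2 -0.8 -0.6]
center off -1.0678704849876866 y shift 1.1186026743467232 [-0.036 -0.955 -0.296] 7.4083
```

View pics/w2.png

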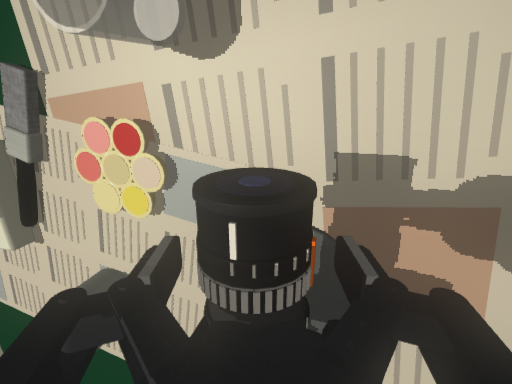

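```bash
python3 - <<'E'
from h import *
seat=np.array([561,116.1,133.])
for a in(.3,.5,.75): movel(*tcp(seat,a,1,YAW,0,-4),max_speed=60)
m,y=touch(seat,.75)
print(m,read_state()["time"],read_state()["qpos"])
w=camera("wrist");pickle.dump(w,open("w3.pkl","wb"))
u,v=orange(w,(255,400,180,340));o=cyl(w,u,v,seat,YAW);print(len(u),u.mean(),v.mean(),o.mean(0),o.min(0),o.max(0))
E
```

```text
touch 0.75 1 True 12.76 [1.4 2.7 2.3]
touch 0.75 -1 True -12.8 [ 1.  -0.6 -0.7]
-0.021629491307225912 10.375 [ 0.00602989  0.7106267   0.0820486   1.91358546 -1.10219036  0.93726207
 -0.66369418]
442 304.22850678733033 275.6606334841629 [-0.64654996  1.53304983] [-15.43983826   1.42302229] [12.6535988   1.66215633]
```

```bash
python3 - <<'E'
from h import *
seat=np.array([561,116.1,133.]);L=lens(YAW)
f0=here()[1]
clamp();s=read_state();print(s["finger_gap"],s["gripper_force"],L.T@(here()[1]-f0),np.array(s["eef_pos"])-tcp(seat,.75,1,YAW,0,-4)[0])
for d in(2,4,5,5.8):
    movel(tcp(seat,.75,1,YAW,0,-4-d)[0],max_speed=15);p,f,_=here();print(d,(L.T@(f-f0)).round(2),(L.T@(p-tcp(seat,.75,1,YAW,0,-4)[0])).round(2))
print(read_state()["time"])
E
```

```text
58.71423415737019 62.87636876106262 [-1.48297172 -3.73895527  5.4200063 ] [ 0.03612635 -0.17663559  0.30343939]
2 [ 6.53 -2.14  2.16] [-1.04 -0.2   0.31]
4 [ 7.41 -1.79  2.18] [-2.91 -0.21  0.35]
5 [ 7.27 -2.06  2.53] [-3.82 -0.24  0.32]
5.8 [ 7.82 -1.94  1.95] [-4.6  -0.24  0.32]
11.85
```

```bash
python3 - <<'E'
from h import *
seat=np.array([561,116.1,133.]);L=lens(YAW);D=-4-7.0
movel(tcp(seat,.75,1,YAW,0,D)[0],max_speed=15);p,f0,_=here()
print((L.T@(p-tcp(seat,.75,1,YAW,0,-4)[0])).round(2),f0.round(1),np.array(read_state()["torque"]).round(2))
for a in np.arange(.65,.24,-.1):
    movel(*tcp(seat,a,1,YAW,0,D),max_speed=20)
    p,f,R=here();r=L.T@(p-tcp(seat,a,1,YAW,0,-4)[0]);rr=Ro.from_matrix(tool(a,1,YAW).T@R).as_rotvec()
    print(a.round(2),"df",(L.T@(f-f0)).round(1),"p",r.round(2),"rot",rr.round(3),np.array(read_state()["torque"]).round(2))
    if np.linalg.norm((L.T@(f-f0))[1:])>12: print("STOP");break
print(read_state()["time"])
w=camera("wrist");pickle.dump(w,open("w4.pkl","wb"));cv2.imwrite("pics/w4.png",w["image"])
u,v=orange(w,(220,400,180,340));o=cyl(w,u,v,seat,YAW);print(len(u),u.mean(),v.mean(),o.mean(0),o.min(0),o.max(0))
E
```

```text
[-5.72 -0.22  0.35] [ 8.  -1.5  0.5] [-0.74 -1.11 -1.05]
0.65 df [ 0.1 -2.3  0.2] p [-5.57 -0.35  0.42] rot [-0.003  0.003 -0.002] [-1.28 -1.19 -1.03]
0.55 df [-0.  -1.4 -0.3] p [-5.59 -0.2   0.43] rot [-0.003  0.003 -0.002] [-1.05 -1.3  -0.85]
0.45 df [-0.1 -1.9  0.1] p [-5.64  0.01  0.47] rot [-0.002  0.003 -0.002] [-0.89 -1.45 -0.71]
0.35 df [ 0.2 -1.   0.5] p [-5.56  0.16  0.53] rot [-0.002  0.003 -0.002] [-0.66 -1.52 -0.54]
0.25 df [ 0.5 -0.6  0.8] p [-5.58  0.39  0.52] rot [-0.001  0.003 -0.002] [-0.45 -1.53 -0.36]
13.4667
438 305.40410958904107 274.4497716894977 [-6.15316272  1.04540408] [-20.54802784   0.9260275 ] [7.18484808 1.18047863]
```

View pics/w4.png

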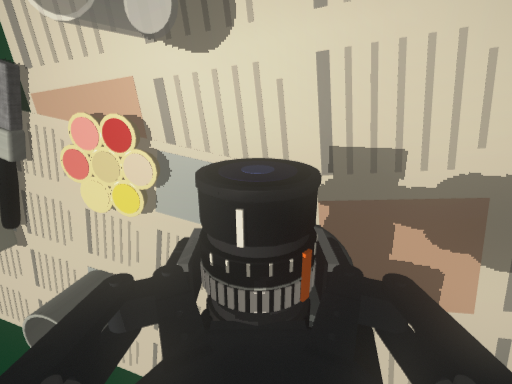

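The collar turns with the gripper: the index is at (240,228) and the mark at (305,275), and side forces are low. Continuing.

```bash
python3 - <<'E'
from h import *
seat=np.array([561,116.1,133.]);L=lens(YAW);D=-4-7.0
f0=here()[1]
for a in list(np.arange(.15,-.76,-.1))+[-.82]:
    movel(*tcp(seat,a,1,YAW,0,D),max_speed=20)
    p,f,R=here();r=L.T@(p-tcp(seat,a,1,YAW,0,-4)[0]);rr=Ro.from_matrix(tool(a,1,YAW).T@R).as_rotvec()
    print(round(a,2),"df",(L.T@(f-f0)).round(1),"p",r.round(2),"rot",rr.round(3))
    if np.linalg.norm((L.T@(f-f0))[1:])>12: print("STOP");break
print(read_state()["time"])
w=camera("wrist");pickle.dump(w,open("w5.pkl","wb"));cv2.imwrite("pics/w5.png",w["image"])
u,v=orange(w,(220,400,180,340));o=cyl(w,u,v,seat,YAW);print(len(u),u.mean(),v.mean(),o.mean(0),o.min(0),o.max(0))
E
```

```text
0.15 df [ 0.6 -0.5  0.2] p [-5.58  0.51  0.51] rot [-0.001  0.003 -0.002]
0.05 df [-0.3  0.5  2.1] p [-5.56  0.72  0.49] rot [-0.001  0.003 -0.002]
-0.05 df [-0.2  1.4  2.9] p [-5.52  0.92  0.5 ] rot [-0.001  0.004 -0.002]
-0.15 df [-1.1  2.1  3.6] p [-5.41  1.11  0.5 ] rot [-0.001  0.004 -0.002]
-0.25 df [-0.3  1.6  5.8] p [-5.35  1.25  0.48] rot [-0.001  0.004 -0.002]
-0.35 df [-0.5  3.7  7.5] p [-5.29  1.36  0.46] rot [-0.001  0.004 -0.002]
-0.45 df [-0.2  5.1  7.4] p [-5.26  1.34  0.46] rot [-0.001  0.005 -0.002]
-0.55 df [-0.6  5.2  8.6] p [-5.31  1.32  0.41] rot [-0.001  0.005 -0.002]
-0.65 df [-1.1  5.3  9.2] p [-5.38  1.21  0.4 ] rot [-0.002  0.005 -0.002]
-0.75 df [-1.1  6.1  8.4] p [-5.44  1.13  0.36] rot [-0.002  0.005 -0.002]
-0.82 df [-0.2  5.7  7.8] p [-5.58  1.    0.34] rot [-0.001  0.004 -0.001]
16.4083
467 307.4346895074946 275.3126338329765 [-6.89168705  0.03654421] [-32.45290311  -0.1004467 ] [7.07067348 0.35308065]
```

View pics/w5.png

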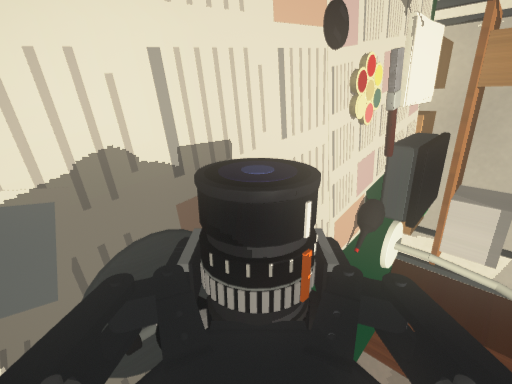

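```bash
cat >> h.py <<'E'
def check(w,seat,boxi,boxm):
    u,v=orange(w,boxm);m=cyl(w,u,v,seat,YAW);m=m[np.abs(m[:,0]-np.median(m[:,0]))<14]
    u0,u1,v0,v1=boxi;vv,uu=np.nonzero(w["image"].min(2)[v0:v1,u0:u1]>190);i=cyl(w,uu+u0,vv+v0,seat,YAW,30.)
    print("mark",np.median(m,0),"index",len(i),np.median(i,0))
E
python3 - <<'E'
from h import *
w=pickle.load(open("w5.pkl","rb"));seat=np.array([561,116.1,133.])
for dy in(0,1): check(w,seat+[0,dy,0],(303,313,203,236),(295,320,250,303))
E
```

```text
mark [-5.59577237  0.01852766] index 122 [21.39637983  0.04640278]
mark [-5.57138513  0.0525326 ] index 122 [21.37792237  0.08382825]
```

```bash
python3 - <<'E'
from h import *
seat=np.array([561,116.1,133.]);L=lens(YAW);a=-.8;f0=here()[1]
movel(*tcp(seat,a,1,YAW,0,-11),max_speed=20)
for d in(4,2,0,-.7):
    movel(tcp(seat,a,1,YAW,0,-4-d)[0],max_speed=15);p,f,_=here();print(d,(L.T@(f-f0)).round(1),(L.T@(p-tcp(seat,a,1,YAW,0,-4)[0])).round(2))
w=camera("wrist");check(w,seat,(295,325,200,236),(280,325,242,305))
open_gripper();wait(.3);print(read_state()["finger_gap"],here()[1])
w=camera("wrist");check(w,seat,(295,325,200,236),(280,325,242,305));cv2.imwrite("pics/w6.png",w["image"]);pickle.dump(w,open("w6.pkl","wb"))
print(read_state()["time"])
E
```

```text
4 [-0.  -0.3  0.2] [-2.69  1.02  0.35]
2 [-1.4  0.4 -0.5] [-0.79  1.02  0.34]
0 [-9.7  2.7  4.6] [0.09 0.98 0.27]
-0.7 [-16.5   4.9   6. ] [0.16 0.97 0.21]
mark [0.11666769 0.03894654] index 174 [24.48272863  0.50578584]
85.20642016300222 [-0.51869899  0.06526935  0.58835968]
mark [-0.0459908   0.03477652] index 60 [24.75121644  0.04435198]
18.6667
```

View pics/w6.png

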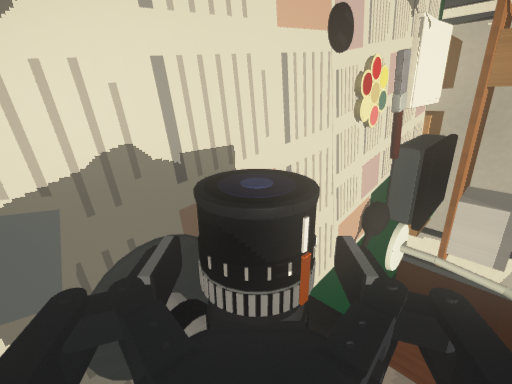

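The mark (305,278) is in line with the index (306,235), and the collar is forward. Backing off and checking pan and alignment from the earlier viewpoint.

```bash
python3 - <<'E'
from h import *
seat=np.array([561,116.1,133.])
print(movel(tcp(seat,-.8,1,YAW,140,-4)[0],max_speed=120,guard=10))
movep(*tcp([560,114,133],0,1,-.03,160))
w=camera("wrist");check(w,seat,(250,265,145,166),(245,270,165,200))
v,u=np.nonzero(w["image"].min(2)[148:168,250:265]>150);P=onplane(w,u.mean()+250,v.mean()+148,163);print(u.mean()+250,v.mean()+148,P)
h=cv2.cvtColor(w["image"],cv2.COLOR_BGR2HSV);m=(h[...,1]>150)&((h[...,0]<6)|(h[...,0]>174))&(h[...,2]>80);m[:235]=0;m[262:]=0;m[:,:240]=0;m[:,275:]=0
v,u=np.nonzero(m);R=onplane(w,u.mean(),v.mean(),161);print("red",u.mean(),v.mean(),"yaw",np.arctan2(*(P-R)[[1,0]]))
c=camera("top")
w0=pickle.load(open("w.pkl","rb"))[0]
A=np.hstack([w0["image"][130:290,150:350],w["image"][130:290,150:350]]);cv2.imwrite("pics/cmp.png",cv2.resize(A,None,fx=2,fy=2))
print(read_state()["time"])
E
```

```text
False
mark [-1.23240823  0.0110287 ] index 0 nan
255.0 160.0 [582.95585393 115.13430138 163.        ]
red 255.28571428571428 248.5 yaw -0.02898183559959238
20.9333
  return _methods._mean(a, axis=axis, dtype=dtype,
  ret = ret.dtype.type(ret / rcount)
```

View pics/cmp.png

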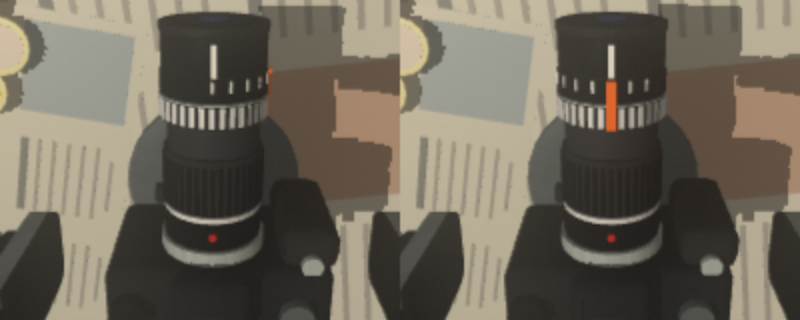

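```bash
python3 - <<'E'
from h import *
w0=pickle.load(open("w.pkl","rb"))[0]; w=camera("wrist")
print((w["cam_to_world"]-w0["cam_to_world"]).round(3)[:3,3])
A,B=[cv2.cvtColor(x["image"],cv2.COLOR_BGR2GRAY).astype(np.float32) for x in(w0,w)]
for n,(u0,u1,v0,v1) in dict(barrel=(225,290,136,165),focus=(226,286,205,225),mount=(228,286,232,264),body=(205,320,255,315),bgL=(100,200,60,120),bgR=(310,370,90,150)).items():
    T=A[v0:v1,u0:u1];k=4
    S=B[v0-5:v1+5,u0-5:u1+5];f=lambda x:cv2.resize(x,None,fx=8,fy=8,interpolation=cv2.INTER_CUBIC)
    r=cv2.matchTemplate(f(S),f(T),cv2.TM_CCOEFF_NORMED);_,s,_,loc=cv2.minMaxLoc(r);print(n,s,np.array(loc)/8-5)
E
```

```text
[ 0.096  0.734 -1.142]
barrel 0.9891226291656494 [-0.5   -0.125]
focus 0.9952245354652405 [-0.125  0.125]
mount 0.9915390014648438 [-0.125  0.125]
body 0.9924944639205933 [0.125 0.125]
bgL 0.9846438765525818 [-0.5   -0.375]
bgR 0.988606870174408 [0. 0.]
```

```bash
python3 -c "
from workcell import *
print(finish_job())"
```

```text
the job is handed in; nothing more can be done
None
```

The aperture collar is locked forward with its orange mark on the white index line. The camera's aim shifted by about 0.2° at most, the focus ring was never touched and looks unchanged, and the job was handed in at about 21 s.

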